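# Weigh a herb tin on the counter balance

### The arm

A 6-joint arm with a two-finger parallel gripper is mounted at the origin on the work surface. World frame = base frame: x ahead of the robot, y to its left, z up, the work surface at z = 0. Lengths are in m, angles in rad, forces in N, time in s.
With the tool pointing down it reaches from about 0.325 to 0.75 m from the base axis. Payload 7.6 kg.
Tool frame: the origin (TCP) lies on the centre line of the jaws, within the pads' length; the fingertips stand 17 mm ahead of it and the grasp point (between the pads) lies 2 mm behind it (robot.finger_overhang is the distance from the TCP to the fingertips, in m); z points along the fingers, y is the line along which they close (so a half turn about z gives the same grasp; the last joint's range is limited). The gripper opens to 85 mm and grips with 20 to 120 N. Pads are 22 mm wide; open, the fingers measure 114 mm over their backs; the gripper's body (76 mm by 85 mm) begins 54 mm behind the grasp point. The pads swing forward as they close: fully open they stand 13 mm farther back than shut.
Start: joints at [-1.298, 0.052, 1.401, -0, 1.689, -0.07], TCP at [0.176, -0.494, 0.248] pointing down, gripper open.
Joint ranges: [-2.9, 2.9], [-0.91, 2.17], [0.12, 2.37], [-1.06, 4.2], [0.26, 2.73], [-2.93, 2.93]. Speed limits (rad/s): [2.57, 2.57, 3.01, 3.14, 3.14, 3.14].

### API

Orientations are given as a unit quaternion [w, x, y, z].
In Python, from bench import robot, hand, observe, eyes gives the robot as it stands. Calls block until the motion is done:
- robot.reach(position, orientation): joint-space move of the TCP to a pose.
- robot.servo_line(position, speed=0.15, orientation=None, guard=None): straight line of the TCP; orientation=None keeps the orientation; speed is the mean speed in m/s. With guard (N) it stops when the force on the tool has changed by that much, and returns True; else False.
- robot.movej(angles): joint-space move.
- hand.set_gripper(opening, grasp_force=None): finger opening in m; grasp_force is the grip in N (None keeps the last); returns when the fingers have stopped.
- robot.hold(seconds).
- robot.solve_ik(position, orientation): joint angles nearest the present ones, or None.
- observe(): the state.
- eyes.capture(name): name is "scene" or "side" or "wrist"; returns (picture, depth): 420x560x3 uint8, red, green, blue; 420x560 float32, m along the optical axis (not along the pixel's ray), 0 where there is no reading.
- eyes.get_calibration(name): a dict with "mtx" (3x3 intrinsics, pixels), "T" (4x4, takes a point from camera to world coordinates). Camera axes: x right, y up, looking along -z (the intrinsics and any distortion apply to the point x, -y, -z); pixel columns grow to the right and rows downward; lengths in m; the calibration is good to about 2 mm. The wrist camera is an equidistant fisheye: a pixel r from the principal point sees the ray r / f radians off the axis. A picture is of the moment at which its call begins: read the wrist's pose just before it. get_calibration takes no time and is no camera call; for the wrist camera it gives the pose at the moment of the call.
A pose or a line that the arm cannot do raises robot.Unreachable and nothing moves.
- robot.job_done(): hands the job in; it is judged then, once.
The state is a dict: "time": time; "qpos": joint angles; "dq": joint speeds; "joint_torque": joint torques, N m; "eef_pos": TCP position; "tcp_rot": TCP orientation; "wrist_force": force on the tool from outside, world axes, zero at the start; "moment": the same for the moment, N m; "width": finger opening in m; "gripper_force": force on a finger pad.
Only numpy, scipy, OpenCV 4.12 (cv2) and the standard library are available. Lean on these libraries where they do the work, as an engineer would, in place of code of your own. Each camera call takes 0.05 s, during which the arm holds its last target. There are 200 camera calls.

### The job

Clear the cardboard carton off the balance and lay it flat in the middle of the cork mat. Then draw the tin with the straight bar handle out of its pocket in the sloping rack and stand it gently, upright, in the middle of the pan the carton was on. Last, lift the largest brass weight out of its block and stand it in the middle of the other pan so that the pans come level; leave the other tins, the other weights and the things standing about where they are.

Things in the scene. Friction and masses are not known exactly. Their poses are not given: they have to be found in the camera images.
- carton: Closed brown cardboard carton, 90 (x) x 60 (y) x 50 (z) mm, 0.35 kg, lying on pan A at the start. Origin: centre of its underside; z up.
- mat: Square cork mat fixed to the counter, 130 x 130 mm, 4 mm thick. Origin: centre of its underside.
- rack: Fixed wooden rack: a block 250 mm wide (y) with three round blind pockets at rack y = -80, 0, +80 mm, 67 mm across, 72 mm deep. It leans 30 degrees: pocket axes point up and towards the robot, (-0.5, 0, 0.866) in the rack frame. Its upper face reaches about 126 mm above the counter at the far edge. Origin: on the counter under the block's middle; z vertical, y along the row.
- tin_bar: Round steel tin to weigh, 64 mm diameter, 78 mm high, 0.5 kg. On its lid an upright bar handle 40 mm long (tin x), 12 mm thick (tin y), 30 mm high (z 78 to 108 mm). In any one of the rack pockets, leaning with it (tin y along the row, z = pocket axis); only the top 6 mm of its body and the handle stand out. Origin: centre of its underside, z along its axis to the lid.
- tin_knob1: Round steel tin of the same size with a round knob (22 mm diameter, reaching 30 mm above the lid) instead of the bar, in another pocket; stays. Origin: centre of its underside, z along its axis.
- tin_knob2: Another tin just like tin_knob1; stays.
- balance: Fixed counter balance: blue base 110 (x) x 300 (y) mm, 51 mm high, blue housing 50 x 60 mm in its middle rising to 141 mm, flat brass pans over the ends at y = +130 (A) and -130 mm (B). Pans stay level; one rises as the other sinks. A spring (150 N/m) brings empty pans level; 0.2 kg or more on one side takes it to its stop. Origin: on the counter under the middle.
- pan_a_top (a point): Centre of the upper face of pan A (the carton lies on this pan at the start; it is at the left, +y, end). Pan is a flat disc of 130 mm diameter, 5 mm thick. Height 95 mm at its lower stop, 107 mm when level, 119 mm at its upper stop.
- pan_b_top (a point): Centre of the upper face of pan B, the other pan, same size; heights as for pan A.
- pan_a (a joint): Height of pan A above its lower stop, m: 0 down (start), 0.012 level with pan B, 0.024 up.
- block: Fixed wooden weight block, 75 (x) x 190 (y) x 46 (z) mm, with three round blind pockets 36 mm deep in a row along its y, one for each weight, 3 mm wider than the weight. Origin: centre of its underside.
- weight_large: Largest brass weight, 0.5 kg, balances the tin: cylinder 42 mm diameter, 40 mm high, standing 4 mm out of its pocket; above it a neck 13 mm thick and 8 mm high, then a round knob 22 mm diameter and 22 mm high (top 70 mm above the origin). Origin: centre of its underside, z up.
- weight_mid: Brass weight of 34 mm diameter, 0.28 kg, with knob (68 mm high in all), in the next pocket; stays. Origin: centre of its underside.
- weight_small: Brass weight of 28 mm diameter, 0.17 kg, with knob (66 mm high in all), in the third pocket; stays. Origin: centre of its underside.
- jar: Tall amber glass jar with white cap, 90 mm diameter, 190 mm high, loose; stays. Origin: centre of its underside.
- bottle: White bottle, 60 mm diameter, 120 mm high, loose; stays. Origin: centre of its underside.
- mortar: White ceramic mortar bowl, 110 mm across, 60 mm high, loose; stays. Origin: centre of its underside.
- penpot: Metal pen pot, 72 mm diameter, 100 mm high, loose; stays. Origin: centre of its underside.

How it is judged:
On the way, in this order (a step that is already met when the one before it is completed fails the run):
1. The carton lies flat on the cork mat, let go (horizontal distance between carton and mat below 0.04 m and z of carton in the frame of mat below 0.008 m and angle between carton's own z axis and vertical below 0.1 rad and contact force between carton and the fingers below 0.2 N), for 0.2 s.
2. The bar-handled tin stands upright in the middle of pan A, let go, the carton still on the mat (all of step 1 and horizontal distance between tin_bar and pan_a_top below 0.028 m and z of tin_bar in the frame of pan_a_top between -0.005 and 0.005 m and angle between tin_bar's own z axis and vertical below 0.1 rad and contact force between tin_bar and the fingers below 0.2 N), for 0.2 s.
At the end, for the whole second after the job is handed in: The carton lies flat on the mat (centre within 40 mm of the mat's), the bar-handled tin stands upright on pan A and the largest weight on pan B, each within 28 mm of the pan's centre and within 0.1 rad of upright, all let go and at rest, and the pans are level within 5 mm of pan height (all of step 2 and horizontal distance between weight_large and pan_b_top below 0.028 m and z of weight_large in the frame of pan_b_top between -0.005 and 0.005 m and angle between weight_large's own z axis and vertical below 0.1 rad and contact force between weight_large and the fingers below 0.2 N and linear speed of each of tin_bar, weight_large, carton below 0.02 m/s and value of joint pan_a between 0.007 and 0.017 m); the robot touches nothing.
It fails at once if Another tin, another weight or a bystander is displaced by more than 20 mm (distance of any of tin_knob1, tin_knob2, weight_mid, weight_small, jar, bottle, mortar, penpot from where it was at the start of the episode above 0.02 m).
It fails at once if A bystander is tipped over (angle between any of jar, bottle, mortar, penpot's own z axis and vertical above 0.5 rad).
It fails at once if The tin is banged or pressed hard onto the balance (over 40 N) (contact force between tin_bar and balance above 40 N).
It also fails if it takes over 72 s, if anything falls off the work surface, if the arm or the gripper's body presses on something with over 40 N, if the wrist force passes 120 N, or if a joint passes its speed limit or range.

## Working session

There is one attempt and no reset: what is moved stays moved. The work goes in short steps, each a Python script; the robot and the scene stay as the last script left them, time stands still between calls to the robot, and variables do not carry over. Pictures are saved under pics/ and viewed, at most 10 in all, crops included, and the job is handed in when it is done.

```bash
ls; mkdir -p pics; python3 - <<'E'
from bench import robot, hand, observe, eyes
import cv2,numpy as np
for n in("scene","side"):
    p,d=eyes.capture(n); cv2.imwrite(f"pics/{n}0.png",p[...,::-1]); np.save(f"pics/{n}0.npy",d)
    c=eyes.get_calibration(n); print(n,c['mtx'].round(1).tolist(),c['T'].round(3).tolist(),[k for k in c])
print(observe()['time'])
E
```

```text
pics
scene [[384.9, 0.0, 275.5], [0.0, 384.9, 213.6], [0.0, 0.0, 1.0]] [[0.571, -0.545, 0.614, 1.168], [0.821, 0.366, -0.439, -0.464], [0.015, 0.755, 0.656, 0.733], [0.0, 0.0, 0.0, 1.0]] ['mtx', 'T']
side [[448.9, 0.0, 278.5], [0.0, 448.9, 214.4], [0.0, 0.0, 1.0]] [[0.743, 0.486, -0.461, 0.115], [-0.669, 0.534, -0.516, -0.535], [-0.004, 0.692, 0.722, 0.854], [0.0, 0.0, 0.0, 1.0]] ['mtx', 'T']
0.1
```

View pics/scene0.png

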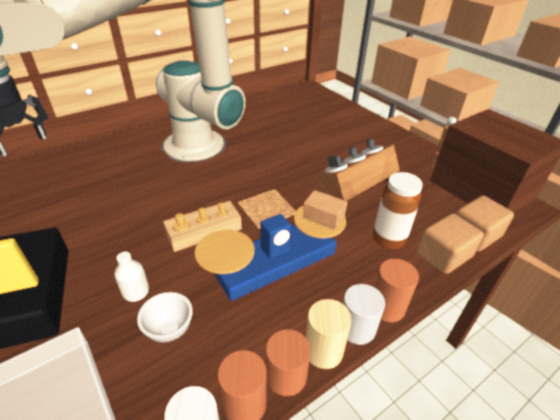

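View pics/side0.png

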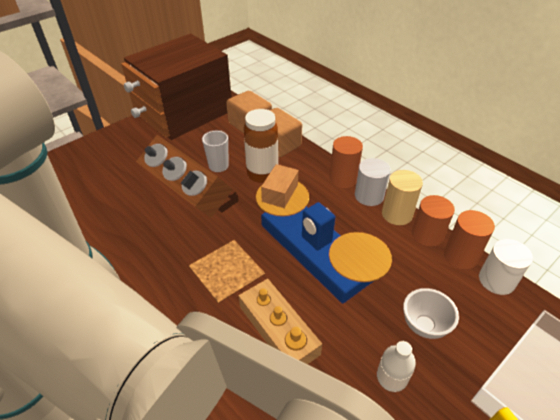

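The side view shows the carton on pan A (280,185), pan B (360,257), the mat (227,270), the block with the largest weight at (296,340), and the rack with the bar tin nearest the balance (195,180). Next I'll make a top-down map from both depth images.

```bash
cat > h.py <<'E'
import numpy as np,cv2
from bench import robot, hand, observe, eyes
def cloud(n,d,c=None):
    c=c or eyes.get_calibration(n); K,T=c['mtx'],c['T']
    v,u=np.mgrid[:d.shape[0],:d.shape[1]]
    P=np.stack([(u-K[0,2])/K[0,0]*d,-(v-K[1,2])/K[1,1]*d,-d],-1)
    return P@T[:3,:3].T+T[:3,3]
E
python3 - <<'E'
from h import *
S=2.2; x0,y0=0.15,-0.35; H=250;W=360
img=np.zeros((275,365,3),np.uint8);hm=np.full((275,365),-1.)
for n in("scene","side"):
    d=np.load(f"pics/{n}0.npy");C=cv2.imread(f"pics/{n}0.png");P=cloud(n,d)
    m=(d>0)&(P[...,2]<.25);p=P[m];c=C[m]
    r=((.70-p[:,0])/.002).astype(int);q=((.35-p[:,1])/.002).astype(int)
    for a,b,z,k in zip(r,q,p[:,2],c):
        if 0<=a<275 and 0<=b<365 and z>hm[a,b]: hm[a,b]=z;img[a,b]=k
# left: colour, right: same scale x2
cv2.imwrite("pics/top.png",cv2.resize(img,None,fx=2.15,fy=2.15,interpolation=cv2.INTER_NEAREST))
P=cloud("side",np.load("pics/side0.npy"));Q=cloud("scene",np.load("pics/scene0.npy"))
for k,(u,v) in dict(mat=(227,270),panB=(360,257),carton=(283,182),wl=(296,333),wm=(278,314),ws=(264,295),bar=(197,181),k1=(157,152),k2=(175,167),penpot=(217,138),jar=(262,117)).items(): print(k,P[v,u].round(3))
for k,(u,v) in dict(mat=(268,207),panB=(224,250),carton=(325,207),jar=(405,183),hous=(275,222)).items(): print('s',k,Q[v,u].round(3))
E
```

```text
mat [0.447 0.019 0.005]
panB [ 0.628 -0.214  0.118]
carton [0.645 0.043 0.145]
wl [ 0.423 -0.238  0.082]
wm [ 0.428 -0.181  0.076]
ws [ 0.437 -0.128  0.075]
bar [0.517 0.217 0.11 ]
k1 [0.503 0.381 0.112]
k2 [0.506 0.3   0.109]
penpot [0.682 0.362 0.079]
jar [0.739 0.226 0.191]
s mat [0.451 0.021 0.005]
s panB [ 0.631 -0.217  0.119]
s carton [0.664 0.041 0.144]
s jar [0.74  0.222 0.188]
s hous [ 0.638 -0.086  0.141]
```

View pics/top.png

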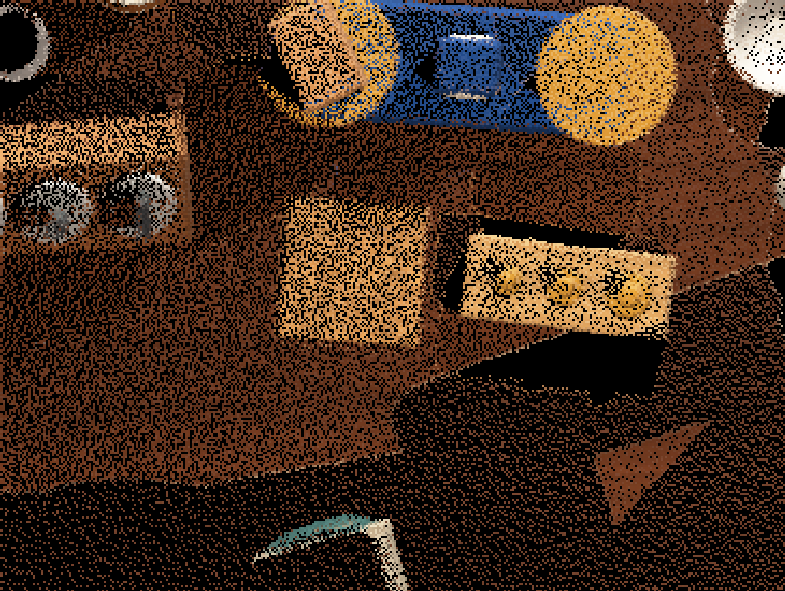

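The top map shows every target clearly: the carton at (318,55) on pan A, the mat at (353,272), pan B at (607,75), the block with the large knob at (630,295), and the bar tin at (147,205). Next step is precise fits.

```bash
cat > fit.py <<'E'
from h import *
from scipy.optimize import least_squares
P=[];C=[];I=[]
for i,n in enumerate(("scene","side")):
    d=np.load(f"pics/{n}0.npy");P.append(cloud(n,d)[d>0]);C.append(cv2.imread(f"pics/{n}0.png")[d>0]);I.append(np.full((d>0).sum(),i))
P=np.vstack(P);C=np.vstack(C).astype(int);I=np.hstack(I)
def near(x,y,r,z0,z1,i=None):
    m=(np.hypot(P[:,0]-x,P[:,1]-y)<r)&(P[:,2]>z0)&(P[:,2]<z1)
    return m if i is None else m&(I==i)
def rect(m):
    r=cv2.minAreaRect((P[m,:2]*1000).astype(np.float32)); return np.round(r[0],1),np.round(r[1],1),round(r[2],1)
def circ(q):
    f=least_squares(lambda s:np.clip(np.hypot(q[:,0]-s[0],q[:,1]-s[1])-s[2],-.01,.01),[*q.mean(0)[:2],.03],loss='soft_l1',f_scale=.002);return f.x.round(4)
for i in(0,1):
    print("cam",i)
    print(" mat",rect(near(.45,.02,.1,.002,.008,i)&(C[:,2]-C[:,0]>55)&(C[:,2]>150)))
    m=near(.655,.042,.08,.136,.16,i);print(" carton",rect(m),np.median(P[m,2]))
    m=near(.63,-.214,.09,.11,.125,i);print(" panB",cv2.minEnclosingCircle((P[m,:2]*1000).astype(np.float32)),np.median(P[m,2]))
    m=near(.638,-.086,.06,.136,.146,i);print(" housing",rect(m))
    m=near(.43,-.18,.13,.042,.050,i)&(C[:,2]>140);print(" block",rect(m),np.median(P[m,2]))
    for n,x,y in(("wl",.423,-.238),("wm",.428,-.181),("ws",.437,-.128)):
        m=near(x,y,.018,.058,.09,i);q=P[m];print(" ",n,m.sum(),circ(q),q[:,2].max().round(4), q[:,:2].mean(0).round(4))
    b=near(.64,-.08,.2,.045,.056,i)&(C[:,0]>C[:,2]+30);print(" base",rect(b))
# rack face
m=near(.58,.27,.2,.06,.14)&(C[:,2]>150)&(C[:,2]-C[:,0]>50)
q=P[m]; 
for _ in range(5):
    c=q.mean(0);n=np.linalg.svd(q-c,full_matrices=False)[2][2];n*=np.sign(n[2]);e=(q-c)@n;q=q[abs(e)<max(.003,1.5*e.std())]
print("face",len(q),c.round(3),n.round(3),"yaw",np.degrees(np.arctan2(-n[1],-n[0])).round(2),e.std().round(4))
E
python3 fit.py
```

```text
cam 0
 mat (array([445.4,  10.4]), array([147.8, 134.9]), 87.0)
 carton (array([649.6,  54. ]), array([89.9, 63.4]), 25.8) 0.1441812327473614
 panB ((629.6259765625, -214.77012634277344), 66.1614990234375) 0.11892014935478978
 housing (array([638.8, -86.2]), array([58.1, 50.6]), 87.0)
 block (array([ 433.3, -179.2]), array([190.4,  79. ]), 83.0) 0.04602829942696518
  wl 83 [ 0.4302 -0.2382  0.03  ] 0.0827 [ 0.4302 -0.2382]
  wm 55 [ 0.4374 -0.1789  0.03  ] 0.0807 [ 0.4374 -0.1789]
  ws 53 [ 0.4438 -0.1258  0.03  ] 0.0778 [ 0.4438 -0.1258]
 base (array([641., -87.]), array([297.5, 108.6]), 86.2)
cam 1
 mat (array([447.1,  15.6]), array([150.4, 130.8]), 85.4)
 carton (array([647.9,  57. ]), array([91.9, 60.8]), 25.1) 0.14583191548343666
 panB ((629.6373901367188, -211.78074645996094), 66.01407623291016) 0.11992217465672306
 housing (array([638.5, -82.6]), array([60.5, 52.9]), 86.9)
 block (array([ 432.8, -175.7]), array([192.1,  76.4]), 83.1) 0.04691131607951349
  wl 137 [ 0.4235 -0.2358  0.03  ] 0.0838 [ 0.4235 -0.2358]
  wm 92 [ 0.4312 -0.1766  0.03  ] 0.0811 [ 0.4312 -0.1766]
  ws 84 [ 0.4377 -0.1232  0.03  ] 0.08 [ 0.4377 -0.1232]
 base (array([637.1, -83.9]), array([297.4, 110.2]), 85.9)
face 1321 [0.562 0.296 0.096] [0.861 0.068 0.504] yaw -175.49 0.0013
```

```bash
cat > fit2.py <<'E'
from fit import *
print("=====")
for i in(0,1):
    for n,x,y in(("wl",.427,-.237),("wm",.434,-.178),("ws",.441,-.1245)):
        m=near(x,y,.018,.05,.09,i);q=P[m];t=np.percentile(q[:,2],97)-.0035;k=q[q[:,2]>t];print(n,len(k),cv2.minEnclosingCircle((k[:,:2]*1000).astype(np.float32)),k.mean(0).round(4))
    m=near(.648,.045,.07,.088,.101,i)&(C[:,2]>C[:,0]+40);q=P[m]
    # fixed-radius disc: smallest enclosing
    print("panA",m.sum(),cv2.minEnclosingCircle((q[:,:2]*1000).astype(np.float32)),np.median(q[:,2]))
a=np.radians(4.5);X=np.array([np.cos(a),np.sin(a),0]);Y=np.array([-np.sin(a),np.cos(a),0]);A=-.5*X+.866*np.array([0,0,1]);XT=.866*X+.5*np.array([0,0,1])
R=np.stack([XT,Y,A]);o=np.array([.517,.217,.11])
m0=near(.517,.217,.07,.03,.16)
for i in(0,1):
    q=(P[m0&(I==i)]-o)@R.T
    print(np.histogram(q[:,2],np.arange(-.06,.025,.004)))
    np.save(f"pics/t{i}.npy",q)
    hm=(np.abs(q[:,1])<.035)&(abs(q[:,0])<.035);t=q[hm&(q[:,2]>-.004)];print("handle",len(t),cv2.minAreaRect((t[:,:2]*1000).astype(np.float32)),t[:,2].max())
    l=q[(q[:,2]<-.022)&(q[:,2]>-.035)]; print("lid",len(l),cv2.minEnclosingCircle((l[:,:2]*1000).astype(np.float32)))
# row: handle/knob tops & rack far face side edges
q=P[near(.53,.27,.22,.02,.14)&(C[:,2]>150)&(C[:,2]-C[:,0]>50)]
e=(q-np.array([.562,.296,.096]))@np.array([.861,.068,.504]);f=q[abs(e)<.004]
y=(f-o)@Y; print("face y range",np.percentile(y,[0,1,99,100]).round(4), "z max",f[:,2].max())
E
python3 fit2.py | sed -n '/=====/,$p'
python3 - <<'E'
import cv2
a=cv2.imread('pics/side0.png')[115:225,110:270]
cv2.imwrite('pics/c.png',cv2.resize(a,None,fx=4,fy=4,interpolation=cv2.INTER_CUBIC))
E
```

```text
=====
wl 41 ((426.0196533203125, -236.73704528808594), 10.966894149780273) [ 0.4275 -0.2376  0.0797]
wm 17 ((434.7835998535156, -176.77622985839844), 7.77556848526001) [ 0.4349 -0.1773  0.0786]
ws 18 ((441.35943603515625, -125.75914764404297), 8.370573997497559) [ 0.4416 -0.125   0.0761]
panA 723 ((647.65234375, 43.44072723388672), 65.22737121582031) 0.09449034058324368
wl 79 ((424.716796875, -233.81080627441406), 10.271116256713867) [ 0.4253 -0.2341  0.0809]
wm 43 ((433.3314208984375, -174.282958984375), 8.555978775024414) [ 0.4327 -0.1744  0.0788]
ws 39 ((438.8650207519531, -120.94477081298828), 8.382498741149902) [ 0.439  -0.1217  0.0768]
panA 816 ((646.3956298828125, 46.331947326660156), 65.81790161132812) 0.09582805277857165
(array([ 48,  53,  59,  58,  55,  60,  67,  58,  62,  69,  63,  58,  72,
       148,  82,  94,  19,  17,  16,  18,  16]), array([-6.00000000e-02, -5.60000000e-02, -5.20000000e-02, -4.80000000e-02,
       -4.40000000e-02, -4.00000000e-02, -3.60000000e-02, -3.20000000e-02,
       -2.80000000e-02, -2.40000000e-02, -2.00000000e-02, -1.60000000e-02,
       -1.200
[... 497 characters left out ...]
,  22]), array([-6.00000000e-02, -5.60000000e-02, -5.20000000e-02, -4.80000000e-02,
       -4.40000000e-02, -4.00000000e-02, -3.60000000e-02, -3.20000000e-02,
       -2.80000000e-02, -2.40000000e-02, -2.00000000e-02, -1.60000000e-02,
       -1.20000000e-02, -8.00000000e-03, -4.00000000e-03,  5.55111512e-17,
        4.00000000e-03,  8.00000000e-03,  1.20000000e-02,  1.60000000e-02,
        2.00000000e-02,  2.40000000e-02]))
handle 577 ((-0.10338592529296875, 0.08294677734375), (69.3199691772461, 69.13644409179688), 0.6175083518028259) 0.03591649928548515
lid 120 ((-7.631608963012695, -23.327733993530273), 47.64013671875)
face y range [-0.16   -0.042   0.2052  0.2108] z max 0.12662636342277078
```

View pics/c.png

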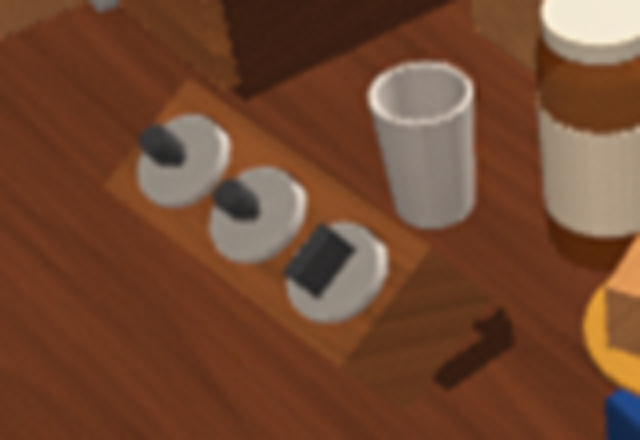

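The crop shows dark handles on grey lids, with the bar tin at the -y end (crop 320,260). I'll separate the handle and lid by colour.

```bash
cat > fit3.py <<'E'
from fit2 import *
print("#####")
sat=C.max(1)-C.min(1);V=C.max(1)
for nm,ctr in(("bar",.003),("k2",.083),("k1",.163)):
  c=o+ctr*Y
  for i in(0,1):
    m=near(c[0],c[1],.06,.05,.17,i);q=(P[m]-c)@R.T;g=(sat[m]<40)&(V[m]>110)&(abs(q[:,2])<.009)&(abs(q[:,0])<.04)&(abs(q[:,1])<.04)
    l=q[g];print(nm,"lid",len(l),np.round(cv2.minEnclosingCircle((l[:,:2]*1000).astype(np.float32))[0],1),np.percentile(l[:,2],[10,50,90]).round(4))
    h=q[(V[m]<95)&(q[:,2]>.012)&(q[:,2]<.045)&(abs(q[:,0])<.04)&(abs(q[:,1])<.035)]
    if len(h)>4: t=np.percentile(h[:,2],97);k=h[h[:,2]>t-.008];print("  handle",len(h),h.min(0).round(3),h.max(0).round(3),"top",t.round(4),np.array(cv2.minAreaRect((k[:,:2]*1000).astype(np.float32))[:2]).round(1).tolist(),cv2.minAreaRect((k[:,:2]*1000).astype(np.float32))[2])
E
python3 fit3.py | sed -n '/#####/,$p'
```

```text
#####
bar lid 122 [-1.8 -3.6] [-0.0043  0.0011  0.0024]
  handle 72 [-0.03  -0.01   0.012] [0.009 0.006 0.032] top 0.0322 [[-9.9, -1.8], [13.9, 38.4]] 86.65660095214844
bar lid 274 [-9.1  1.6] [-0.0002  0.0027  0.005 ]
  handle 149 [-0.028 -0.006  0.012] [0.01  0.011 0.036] top 0.0353 [[-9.1, 2.7], [38.2, 16.0]] 1.5159416198730469
k2 lid 124 [-6.6 -3.3] [-0.0039  0.0012  0.0023]
  handle 25 [-0.016 -0.012  0.014] [-0.002  0.003  0.033] top 0.0324 [[-8.6, -5.3], [12.8, 12.7]] 66.60807800292969
k2 lid 329 [-7.7  1.3] [-0.0001  0.0029  0.0053]
  handle 84 [-0.019 -0.01   0.013] [0.001 0.013 0.036] top 0.0347 [[-9.2, 2.3], [21.4, 19.5]] 83.17375946044922
k1 lid 112 [-4.6 -5.6] [-0.0042  0.0009  0.0022]
  handle 26 [-0.019 -0.013  0.013] [0.    0.005 0.032] top 0.0314 [[-10.9, -5.2], [12.6, 22.5]] 69.54315948486328
k1 lid 306 [-8.3  0.6] [0.0001 0.0028 0.0049]
  handle 77 [-0.019 -0.01   0.013] [0.    0.013 0.035] top 0.0344 [[-8.2, 1.1], [21.8, 19.4]] 41.622161865234375
```

```bash
cat >> h.py <<'E'
from scipy.spatial.transform import Rotation as Ro
def quat(z,y):
    z=np.array(z,float);z/=np.linalg.norm(z);y=np.array(y,float);y-=z*(y@z);y/=np.linalg.norm(y)
    return np.roll(Ro.from_matrix(np.stack([np.cross(y,z),y,z],1)).as_quat(),1)
def pick(pos,z,ydeg):
    "quat closing along heading ydeg; of the two half turns, the one with smaller |q6|"
    y=np.array([np.cos(np.radians(ydeg)),np.sin(np.radians(ydeg)),0]);c=[]
    for s in(1,-1):
        q=quat(z,s*y);j=robot.solve_ik(pos,q)
        if j is not None:c.append((abs(j[5]),tuple(q),np.round(j,2)))
    c.sort(key=lambda t:t[0]);print("ik",c[0][2]);return list(c[0][1])
DOWN=(0,0,-1)
CARTON=np.array([.6488,.0555]);MAT=np.array([.448,.020]);BAL=np.array([.6386,-.0844])
PANB=np.array([.6296,-.2137]);PANA=np.array([.6475,.0452]);WL=np.array([.4262,-.2355])
def st(t=""):
    s=observe();print(t,"t",round(s['time'],2),"tcp",np.round(s['eef_pos'],4),"w",round(s['width'],4),"gf",round(float(np.max(s['gripper_force'])),1),"F",np.round(s['wrist_force'],1))
def save(n,f):
    p,d=eyes.capture(n);cv2.imwrite(f"pics/{f}.png",p[...,::-1]);np.save(f"pics/{f}.npy",d)
E
python3 - <<'E'
from h import *
p=[*CARTON,.24];q=pick(p,DOWN,115.4)
hand.set_gripper(.085,50); robot.reach(p,q);st("hover")
robot.servo_line([*CARTON,.125],.12,guard=10);st("down")
hand.set_gripper(.04,50);st("grip")
robot.servo_line([*CARTON,.22],.12);st("up")
robot.servo_line([*MAT,.15],.2);robot.servo_line([*MAT,.06],.15)
g=robot.servo_line([*MAT,.035],.05,guard=6);st(f"placed {g}")
E
```

```text
ik [ 0.03  0.42  0.99 -0.    1.73  1.16]
hover t 2.88 tcp [0.6488 0.0545 0.2402] w 0.0844 gf 0.0 F [ 0.4  0.1 -0.5]
down t 3.99 tcp [0.6493 0.0555 0.1262] w 0.0852 gf 0.0 F [0.4 0.4 0.4]
grip t 4.35 tcp [0.6492 0.0557 0.1262] w 0.0594 gf 55.6 F [-0.7  0.2  6. ]
up t 5.29 tcp [0.6484 0.0555 0.2184] w 0.0589 gf 54.8 F [-0.6 -0.5 -5.3]
placed True t 7.77 tcp [0.4476 0.02   0.0351] w 0.0593 gf 55.9 F [0.5 0.1 3.5]
```

```bash
cat >> h.py <<'E'
ra=np.radians(4.5);RX=np.array([np.cos(ra),np.sin(ra),0]);RY=np.array([-np.sin(ra),np.cos(ra),0]);EZ=np.array([0,0,1.])
AX=-.5*RX+.866*EZ;XT=.866*RX+.5*EZ
LID=np.array([.517,.217,.11])+.003*RY-.0092*XT+.002*AX
E
python3 - <<'E'
from h import *
hand.set_gripper(.085);robot.servo_line([*MAT,.14],.2);st("rel")
p=list(LID+.12*AX);print(LID.round(4));q=pick(p,-AX,94.5);print(q)
hand.set_gripper(.045,100);robot.reach(p,q);st("pre")
save("scene","s1");save("side","d1")
c=eyes.get_calibration("wrist");save("wrist","w1");np.savez("pics/w1c.npz",**{k:np.array(v) for k,v in c.items()})
print(c['mtx'].round(1).tolist(),c['T'].round(3).tolist())
# project expected lid centre / handle-top ends into wrist picture
img=cv2.imread("pics/w1.png")
for P,col in((LID,(0,255,0)),(LID+.03*AX+.02*XT,(0,0,255)),(LID+.03*AX-.02*XT,(0,0,255)),(LID+.03*AX+.006*RY,(255,0,0)),(LID+.03*AX-.006*RY,(255,0,0))):
    v=np.linalg.inv(c['T'])@np.r_[P,1];v=np.array([v[0],-v[1],-v[2]]);r=np.hypot(v[0],v[1]);t=np.arctan2(r,v[2])
    uv=c['mtx'][:2,2]+c['mtx'][0,0]*t*v[:2]/r;print(uv.round(1));cv2.drawMarker(img,tuple(int(round(k)) for k in uv),col,cv2.MARKER_CROSS,8,1)
cv2.imwrite("pics/w1m.png",np.hstack([img]))
d=np.load("pics/side0.npy")
for n,f in(("scene","s1"),("side","d1")):
    d=np.load(f"pics/{f}.npy");P=cloud(n,d)[d>0];m=(np.hypot(P[:,0]-.448,P[:,1]-.02)<.09)&(P[:,2]>.045)&(P[:,2]<.063)
    if m.sum()>20:print(n,cv2.minAreaRect((P[m,:2]*1000).astype(np.float32)),np.median(P[m,2]))
E
```

```text
rel t 8.82 tcp [0.4474 0.02   0.1388] w 0.0848 gf 0.0 F [ 0.1 -0.5 -1.5]
[0.5078 0.2193 0.1071]
ik [ 0.47 -0.36  1.91 -0.22  1.11 -1.12]
[np.float64(0.2586256349415391), np.float64(-0.03792200544169274), np.float64(0.9651794899487088), np.float64(0.010161428871779583)]
pre t 11.21 tcp [0.4481 0.2144 0.2109] w 0.0452 gf 0.0 F [ 0.2 -0.6  0.2]
[[325.2, 0.0, 278.8], [0.0, 325.2, 211.4], [0.0, 0.0, 1.0]] [[-0.078, -0.689, -0.721, 0.323], [0.997, -0.054, -0.057, 0.205], [-0.0, -0.723, 0.691, 0.283], [0.0, 0.0, 0.0, 1.0]]
[279.  212.5]
[279. 251.]
[279.  196.9]
[287.6 224.7]
[270.4 224.7]
scene ((448.7798156738281, 17.395488739013672), (91.87112426757812, 63.164581298828125), 25.003520965576172) 0.05320725894243167
side ((446.9466857910156, 20.23691177368164), (92.49891662597656, 60.692604064941406), 24.93973731994629) 0.05460090788438143
```

View pics/w1m.png

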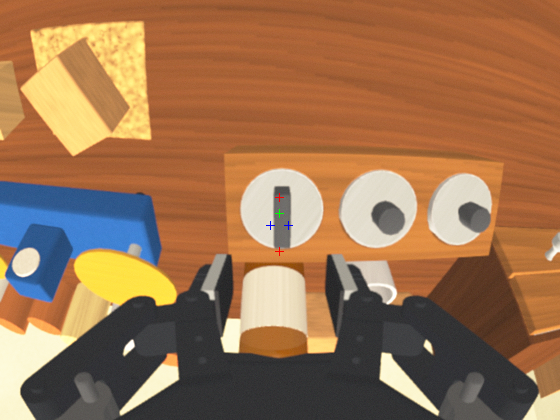

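The wrist view shows the bar handle from (282,187) to (282,248), about 2 mm along +row from the jaw centre plane. I'll shift by that and grasp. The carton is on the mat, at the upper left.

```bash
cat >> h.py <<'E'
LID=LID+.002*RY-.002*XT
E
python3 - <<'E'
from h import *
q=list(observe()['tcp_rot']);
robot.servo_line(LID+.06*AX,.12);st("a")
g=robot.servo_line(LID+.021*AX,.05,guard=8);st(f"b {g}")
hand.set_gripper(0.0,40);st("soft");f=observe();print(np.round(np.array(f['wrist_force'])@np.stack([XT,RY,AX]).T,1))
E
```

```text
a t 12.01 tcp [0.4762 0.2188 0.1586] w 0.0452 gf 0.0 F [-0.1 -0.3  0. ]
b False t 12.94 tcp [0.4956 0.2204 0.1246] w 0.0452 gf 0.0 F [0.8 0.2 1.1]
soft t 13.33 tcp [0.4955 0.2203 0.1248] w 0.0112 gf 40.4 F [-3.  -1.4  3.4]
[-1.  -1.1  4.5]
```

```bash
python3 - <<'E'
from h import *
hand.set_gripper(0.0,100);st("grip")
robot.servo_line(LID+.05*AX,.06);st("l1")
robot.servo_line(LID+.14*AX,.12);st("l2")
w,x,y,z=observe()['tcp_rot'];ty=Ro.from_quat([x,y,z,w]).as_matrix()[:,1];print(ty.round(3))
q=quat(DOWN,RY*np.sign(ty@RY))
robot.servo_line([.46,.19,.27],.08,orientation=q);st("up")
robot.servo_line([*PANA,.25],.15);robot.hold(.3);st("over")
save("side","d2");save("scene","s2")
a=cv2.imread("pics/d2.png")[60:270,130:430];b=cv2.imread("pics/s2.png")[100:310,200:500];cv2.imwrite("pics/m2.png",cv2.resize(np.hstack([a,b]),(800,280)))
E
```

```text
grip t 13.55 tcp [0.4955 0.2203 0.1249] w 0.0102 gf 98.1 F [-5.9 -2.6  5.8]
l1 t 14.18 tcp [0.4812 0.2192 0.1494] w 0.0102 gf 97.8 F [ 2.7 -0.  -1.9]
l2 t 15.08 tcp [0.4358 0.2154 0.2257] w 0.0102 gf 98.1 F [ 0.5 -0.1 -5.5]
[-0.078  0.997 -0.001]
up t 15.93 tcp [0.46   0.19   0.2691] w 0.0104 gf 98.0 F [ 0.   0.7 -5.7]
over t 17.96 tcp [0.6474 0.0454 0.2502] w 0.0102 gf 98.0 F [ 0.2  0.2 -5.7]
```

View pics/m2.png

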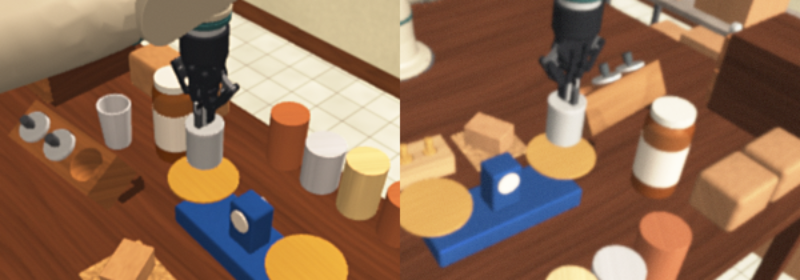

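The tin hangs upright over pan A (left half 205,145; right half 567,120). Lowering it gently.

```bash
python3 - <<'E'
from h import *
robot.servo_line([*PANA,.215],.08);st("a")
g=robot.servo_line([*PANA,.190],.02,guard=4);st(f"b {g}")
z=observe()['eef_pos'][2]
hand.set_gripper(.012,20);st("relax")
hand.set_gripper(.04,40);robot.hold(.3);st("open")
robot.servo_line([*PANA,z+.03],.06);robot.servo_line([*PANA,.27],.15)
# next: above weight
p=[*WL,.20];q=pick(p,DOWN,-7.);robot.reach(p,q);st("wl")
save("scene","s3");save("side","d3")
c=eyes.get_calibration("wrist");save("wrist","w3")
for n,f in(("scene","s3"),("side","d3")):
    d=np.load(f"pics/{f}.npy");P=cloud(n,d)[d>0];C=cv2.imread(f"pics/{f}.png")[d>0].astype(int)
    m=(np.hypot(P[:,0]-.6475,P[:,1]-.045)<.06)&(P[:,2]>.165)&(P[:,2]<.182)&(C.max(1)>110);
    h=P[(np.hypot(P[:,0]-.6475,P[:,1]-.045)<.06)&(P[:,2]>.183)&(P[:,2]<.22)]
    print(n,m.sum(),np.round(cv2.minEnclosingCircle((P[m,:2]*1000).astype(np.float32))[0],1),np.median(P[m,2]).round(4),"handle",h.mean(0).round(4))
img=cv2.imread("pics/w3.png")
for P in([*WL,.080],[*(WL+[.011,0]),.08],[*(WL+[0,.011]),.08]):
    v=np.linalg.inv(c['T'])@np.r_[P,1];v=np.array([v[0],-v[1],-v[2]]);r=np.hypot(v[0],v[1]);t=np.arctan2(r,v[2])
    uv=c['mtx'][:2,2]+c['mtx'][0,0]*t*v[:2]/r;print(uv.round(1));cv2.drawMarker(img,tuple(int(round(k)) for k in uv),(0,255,0),cv2.MARKER_CROSS,6,1)
cv2.imwrite("pics/w3m.png",img)
E
```

```text
a t 18.64 tcp [0.6474 0.0452 0.2147] w 0.01 gf 97.9 F [ 0.6  0.4 -5.2]
b True t 19.62 tcp [0.6475 0.0451 0.1941] w 0.0104 gf 99.5 F [-0.9  0.1  7.3]
relax t 19.83 tcp [0.6468 0.045  0.1918] w 0.0118 gf 0.4 F [ 0.  -0.3  1.8]
open t 20.52 tcp [0.6468 0.0451 0.1918] w 0.04 gf 0.0 F [ 0.7 -0.2  0.8]
ik [-0.58 -0.04  1.59 -0.    1.59 -0.46]
wl t 23.03 tcp [ 0.4266 -0.2352  0.1999] w 0.0402 gf 0.0 F [-0.4 -0.4  0.6]
scene 302 [649.  42.] 0.1722 handle [0.6518 0.0404 0.196 ]
side 0 [0. 0.] nan handle [nan nan nan]
[279.1 211.4]
[293.1 209.8]
[277.4 197.9]
  return _methods._mean(a, axis=axis, dtype=dtype,
  ret = ret.dtype.type(ret / rcount)
<stdin>:16: RuntimeWarning: Mean of empty slice.
  ret = um.true_divide(
```

View pics/w3m.png

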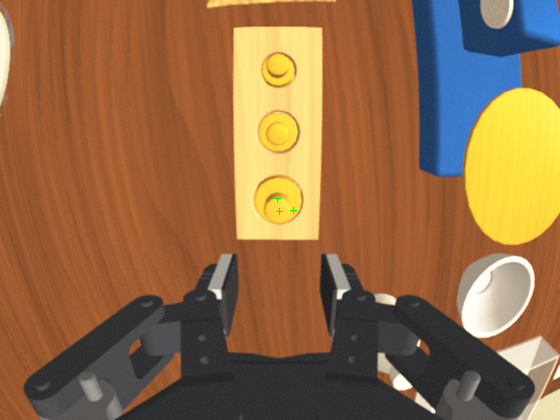

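View pics/d3.png

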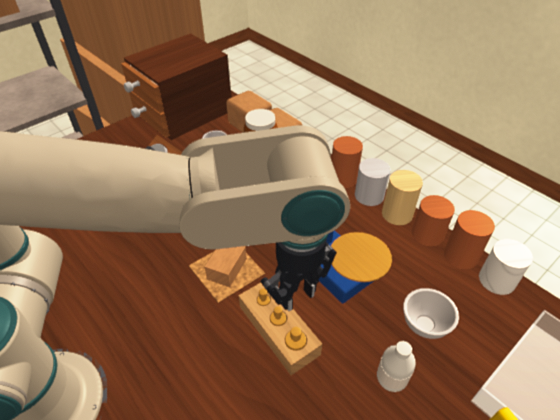

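The wrist view puts the largest knob at (278,208), within about 3 px of the prediction. The tin is at (0.650, 0.043) with its lid at 0.172, so it's seated on pan A. Now the weight.

```bash
python3 - <<'E'
from h import *
robot.servo_line([*WL,.10],.12)
g=robot.servo_line([*WL,.070],.05,guard=8);st(f"down {g}")
hand.set_gripper(0.0,40);st("soft");hand.set_gripper(0.0,70);st("grip")
x,y,z0=observe()['eef_pos']
robot.servo_line([x,y,.12],.06);robot.servo_line([x,y,.25],.15);st("up")
robot.servo_line([*PANB,.25],.15);robot.servo_line([*PANB,.19],.1);st("over")
g=robot.servo_line([*PANB,.167],.02,guard=9);st(f"put {g}")
robot.hold(.3);hand.set_gripper(.024,20);st("relax");hand.set_gripper(.045,40);robot.hold(.3);st("open")
z=observe()['eef_pos'][2]
robot.servo_line([*PANB,z+.04],.06);robot.servo_line([*PANB,.28],.15)
robot.reach([.35,-.40,.30],observe()['tcp_rot']);st("away")
save("scene","s4");save("side","d4")
a=cv2.imread("pics/s4.png")[130:310,120:440];b=cv2.imread("pics/d4.png")[130:310,170:490];cv2.imwrite("pics/m4.png",cv2.resize(np.vstack([a,b]),(530,596)))
for n,f in(("scene","s4"),("side","d4")):
    d=np.load(f"pics/{f}.npy");P=cloud(n,d)[d>0]
    for t,c,zz in(("tin lid",PANA,(.175,.195)),("wl body",PANB,(.14,.156)),("knob",PANB,(.165,.185)),("panA",PANA,(.095,.115)),("panB",PANB,(.095,.125)),("carton",MAT,(.045,.06))):
        m=(np.hypot(*(P[:,:2]-c).T)<.075)&(P[:,2]>zz[0])&(P[:,2]<zz[1])
        if m.sum()>5:print(n,t,m.sum(),np.round(cv2.minEnclosingCircle((P[m,:2]*1000).astype(np.float32))[0],1),np.median(P[m,2]).round(4))
E
```

```text
down False t 24.92 tcp [ 0.4263 -0.2356  0.0701] w 0.0399 gf 0.0 F [ 0.6 -0.9  0.7]
soft t 25.22 tcp [ 0.4263 -0.2356  0.0704] w 0.0209 gf 39.0 F [-0.7  0.1  2.7]
grip t 25.43 tcp [ 0.4263 -0.2357  0.0705] w 0.0198 gf 68.3 F [-2.2  0.1  5.5]
up t 27.43 tcp [ 0.426  -0.2354  0.2486] w 0.0195 gf 68.6 F [-0.6  0.3 -5.3]
over t 29.7 tcp [ 0.6299 -0.2138  0.191 ] w 0.0202 gf 68.6 F [ 0.7 -0.1 -4.6]
put False t 31.0 tcp [ 0.6297 -0.2137  0.1672] w 0.0198 gf 69.1 F [-1.8  0.1 -0.8]
relax t 31.52 tcp [ 0.6298 -0.2137  0.1671] w 0.024 gf 0.0 F [-0.1  0.3  0. ]
open t 32.15 tcp [ 0.6296 -0.2137  0.167 ] w 0.045 gf 0.0 F [0.5 0.5 1.1]
away t 34.88 tcp [ 0.3508 -0.3996  0.2998] w 0.0452 gf 0.0 F [0.4 0.7 0.1]
scene tin lid 345 [649.2  42.5] 0.1834
scene wl body 196 [ 630. -215.] 0.1477
scene knob 97 [ 630.1 -215.2] 0.1766
scene panA 947 [648.3  44. ] 0.1053
scene panB 1684 [ 629.6 -214.9] 0.108
scene carton 477 [446.9  17.8] 0.0533
```

View pics/m4.png

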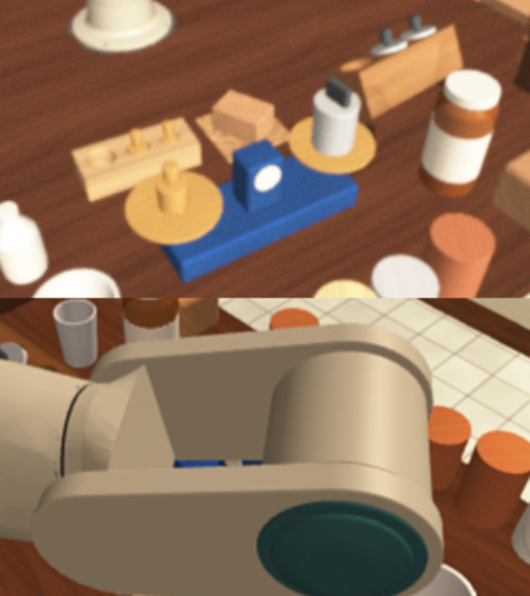

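The scene view (upper half) shows the tin upright on pan A (335,120), the weight on pan B (172,190) and the carton on the mat (243,117). The pans are at about 105 and 108 mm, within tolerance, so I'm handing in.

```bash
python3 -c "
from bench import robot
robot.hold(.5);print(robot.job_done())"
```

```text
the job is handed in; nothing more can be done
None
```

I handed the job in at about 35 s with the carton flat on the mat, the bar-handled tin upright on pan A, and the largest weight on pan B; my last measurement had the pans level to about 3 mm, but the hand-in returned no verdict.

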